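Hold a sample slide flush on a tilted stage

ROBOT

A 7-joint arm with a two-finger parallel gripper is mounted at the origin on a cart in front of the work surface, level with it; the furniture and walls round the work are solid. World frame = base frame: x ahead of the robot, y to its left, z up, the work surface at z = 0. Lengths are in m, angles in rad, forces in N, time in s.
With the tool pointing down it reaches from about 0.425 to 0.825 m from the base axis. Payload 3.6 kg.
Tool frame: the origin (TCP) lies on the centre line of the jaws, within the pads' length; the fingertips stand 11 mm ahead of it and the grasp point (between the pads) lies 8 mm behind it; z points along the fingers, y is the line along which they close (so a half turn about z gives the same grasp; the last joint's range is limited). The gripper opens to 85 mm and grips with 20 to 120 N. Pads are 22 mm wide; open, the fingers measure 114 mm over their backs; the gripper's body (76 mm by 85 mm) begins 54 mm behind the grasp point. The pads swing forward as they close: fully open they stand 13 mm farther back than shut.
Start: joints at [1.089, 0.615, -0.013, 1.423, 0.008, 1.103, -0.04], TCP at [0.286, -0.584, 0.242] pointing down, gripper open.
Joint ranges: [-3.12, 3.12], [-0.3, 2.06], [-1.34, 1.32], [0.26, 2.42], [-1.36, 4.5], [0.01, 1.98], [-2.84, 2.84]. Speed limits (rad/s): [2.79, 2.79, 3.14, 3.14, 3.14, 3.14, 3.14].

INTERFACE

Orientations are given as a unit quaternion [w, x, y, z].
In Python, from rig import manip gives the robot as it stands. Calls block until the motion is done:
- manip.movep(position, orientation): joint-space move of the TCP to a pose.
- manip.servo_line(position, ori=None, speed=0.15): straight line of the TCP; ori=None keeps the orientation; speed is the mean speed in m/s.
- manip.set_joints(angles): joint-space move.
- manip.grip(opening): opening from 0.0 (shut) to 1.0 (fully open); the grip force is fixed at half the most; returns when the fingers have stopped.
- manip.hold(seconds).
- manip.solve_ik(position, orientation): joint angles nearest the present ones, or None.
- manip.get_image(name): name is "scene" or "top" or "wrist"; returns a dict with "pixels" (384x512x3 uint8, red, green, blue), "K" (3x3 intrinsics, pixels), "world_to_cam" (4x4, takes a point from world to camera coordinates); the wrist camera has in their place "T_tool_cam" (4x4, takes a point from camera to tool coordinates, whose origin is the TCP and whose axes are the flange's). Camera axes: x right, y down, z forward; pixel columns grow to the right and rows downward; lengths in m; the calibration is good to about 2 mm. The wrist camera is an equidistant fisheye: a pixel r from the principal point sees the ray r / f radians off the axis. A picture is of the moment at which its call begins: read the wrist's pose just before it. There is no depth.
A pose or a line that the arm cannot do raises manip.MotionError and nothing moves.
- manip.job_done(): hands the job in; it is judged then, once.
Readings, each from a call of its own:
- manip.read_time(): time.
- manip.read_joint_pos(): joint angles.
- manip.read_joint_vel(): joint speeds.
- manip.read_effort(): joint torques, N m.
- manip.read_tcp_pos(): TCP position.
- manip.read_tool_rot(): TCP orientation.
- manip.read_wrist_force(): force on the tool from outside, world axes, zero at the start.
- manip.read_ft_torque(): the same for the moment, N m.
- manip.read_opening(): opening from 0.0 (shut) to 1.0 (fully open).
- manip.read_gripper_force(): force on a finger pad.
Only numpy, scipy, OpenCV 4.12 (cv2) and the standard library are available. Lean on these libraries where they do the work, as an engineer would, in place of code of your own. Each camera call takes 0.05 s, during which the arm holds its last target. There are 200 camera calls.

TASK

First switch the stage light off by turning the knob of its dimmer box fully anticlockwise (seen from above) to the end stop. Then pick up the slide carrier by its upright fin and bring its flat underside flush onto the sloped face of the tilting stage, centred on the face and lengthwise along the slope, without ramming it or shifting the stage's tilt. Finish while still holding it there: do not let go, keep gripping the fin and pressing the carrier lightly (a few newtons) against the face; leave the petri dish, dropper bottle and mouse alone.

Things in the scene. Friction and masses are not known exactly. Their poses are not given: they have to be found in the camera images.
- dimmer (a joint): angle of the dimmer knob in rad: 0 is off, the end stop fully anticlockwise seen from above; grows clockwise, to 1.6 at the other stop. It starts between 0.5 and 1.2, turns with light friction (0.04 N m) and stays where it is left.
- dimmer_grip (a point): point on the vertical axis of the dimmer knob at the height to grip, 74 mm above the worktop. The grip is an upright grey bar 42 mm long and 14 mm thick; it reaches from 7 mm above this point to 23 mm below it, where a round disc 44 mm wide begins. Its x axis lies along the bar (the point turns with the knob). The knob stands in the middle of the top of a grey box 96 x 80 mm, top 37 mm above the worktop, fixed to it.
- carrier: the slide carrier, loose, 70 to 130 g: a flat dark metal plate 80 x 36 x 6 mm with a glass slide let flush into its underside and a grey upright fin in the middle of its top. Origin at the centre of the flat underside; x along its 80 mm length, z up out of the fin. At the start it lies flat on the worktop, fin up.
- carrier_grip (a point): grip point in the fin of the carrier, 28 mm above the underside on the carrier's z axis, axes as the carrier. The fin is 40 mm long along x, 12 mm thick along y (grasp across this), and reaches from 6 to 43 mm above the underside.
- stage: the tilting metal plate of the stage. Origin on its hinge, 14 mm below the centre of the face (along the face's normal) and always 56 mm above the worktop; axes as stage_face. The hinge is clamped stiff (it resists 4 N m) between two cheeks of a base 124 x 92 mm that is fixed to the worktop; the cheeks stand 59 mm high.
- stage_face (a point): centre of the flat sloped face, 104 mm long (x) by 62 mm wide (y), bare and without lip, marked by a small round white window. x runs up the slope, away from the robot's side; y is level; z is the face's outward normal, which leans back towards the robot's side by the tilt (0.2 to 0.5 rad, different each time). The centre lies about 70 mm above the worktop.
- stage_upper (a point): middle of the upper edge of the sloped face, 52 mm up the slope from its centre, axes as stage_face.
- petri: bystander: closed petri dish, 61 mm wide, 16 mm high, loose; origin at the centre of its underside.
- dropper: bystander: dropper bottle with screw cap, 34 mm wide, 75 mm high, loose; origin at the centre of its underside.
- mouse: bystander: black computer mouse 102 x 60 x 40 mm, loose; origin at the centre of its underside. It lies in the gap between two tall fixed instruments (330 to 380 mm high) that the arm must keep clear of: one beyond the work fills x > 0.55, y from -0.11 to 0.28; one to the right fills x > 0.46, y from -0.56 to -0.28 (metres, world frame).

How it is judged:
On the way, in this order (a step that is already met when the one before it is completed fails the run):
1. the dimmer knob is at its anticlockwise end stop (value of joint dimmer below 0.07 rad), for 0.1 s.
2. the carrier is lifted by the gripper (height (world z) of carrier above 0.05 m and contact force between the fingers and carrier above 2 N and contact force between carrier and stage below 0.1 N), for 0.1 s.
At the end, for the whole second after the job is handed in: Knob off (below 0.1 rad). The gripper still grips the carrier (over 2 N) and presses it on the stage face with 1.5 to 40 N, at rest, fin out; underside within 0.05 rad and 2.5 mm of the face, within 10 mm of its centre along and across, length within 0.15 rad of the slope line, either way round (value of joint dimmer below 0.1 rad and contact force between the fingers and carrier above 2 N and contact force between carrier and stage between 1.5 and 40 N and angle between the z axis of carrier and the z axis of stage_face, either way round below 0.05 rad and angle between the x axis of carrier and the x axis of stage_face, either way round below 0.15 rad and x of carrier in the frame of stage_face between -0.01 and 0.01 m and y of carrier in the frame of stage_face between -0.01 and 0.01 m and z of carrier in the frame of stage_face between -0.003 and 0.0025 m and z of carrier_grip in the frame of stage_face above 0.02 m and linear speed of carrier below 0.01 m/s); the arm keeps its last pose, push and grip.
It fails at once if the carrier is rammed against the stage (over 60 N) (contact force between carrier and stage above 60 N).
It fails at once if the tilt of the stage is shifted (distance of stage_upper from where it was at the start of the episode above 0.004 m).
It fails at once if a bystander is disturbed (distance of any of petri, dropper, mouse from where it was at the start of the episode above 0.02 m).
It also fails if it takes over 51 s, if anything falls off the work surface, if the arm or the gripper's body presses on something with over 40 N, if the wrist force passes 120 N, or if a joint passes its speed limit or range.

## Working session

There is one attempt and no reset: what is moved stays moved. The work goes in short steps, each a Python script; the robot and the scene stay as the last script left them, time stands still between calls to the robot, and variables do not carry over. Pictures are saved under pics/ and viewed, at most 10 in all, crops included, and the job is handed in when it is done.

```bash
ls; mkdir -p pics; cat > h.py <<'E'
from rig import manip
import numpy as np, cv2
from scipy.spatial.transform import Rotation as R
def save(n,f):
    d=manip.get_image(n); cv2.imwrite('pics/'+f,d['pixels'][:,:,::-1]); return d
def ray(d,u,v):
    K=np.array(d['K']);T=np.linalg.inv(np.array(d['world_to_cam']))
    r=T[:3,:3]@np.linalg.inv(K)@[u,v,1]; return T[:3,3],r
def atz(d,u,v,z):
    o,r=ray(d,u,v); return o+r*(z-o[2])/r[2]
E
python3 - <<'E'
from h import *
import pickle
a=save('scene','scene.png');b=save('top','top.png')
pickle.dump({'scene':a,'top':b},open('cams.pkl','wb'))
for d in(a,b):print(np.round(d['K'],1),np.round(d['world_to_cam'],3))
print(manip.read_tcp_pos(),manip.read_tool_rot(),manip.read_time())
E
```

```text
pics
[[400.2   0.  252.1]
 [  0.  400.2 193.7]
 [  0.    0.    1. ]] [[-0.852 -0.524 -0.002  0.528]
 [-0.282  0.463 -0.84   0.165]
 [ 0.441 -0.715 -0.542  0.822]
 [ 0.     0.     0.     1.   ]]
[[418.8   0.  252. ]
 [  0.  418.8 188. ]
 [  0.    0.    1. ]] [[ 0.023 -1.     0.     0.084]
 [-0.987 -0.022 -0.16   0.526]
 [ 0.16   0.003 -0.987  1.209]
 [ 0.     0.     0.     1.   ]]
[ 0.28523064 -0.58332055  0.2412328 ] [-1.14403755e-03  9.74251303e-01  2.25461754e-01 -2.95826038e-04] 0.1
```

View pics/scene.png

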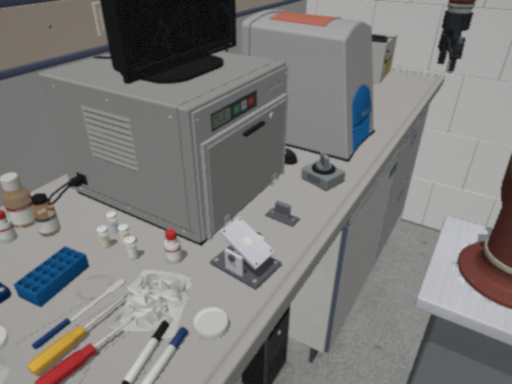

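View pics/top.png

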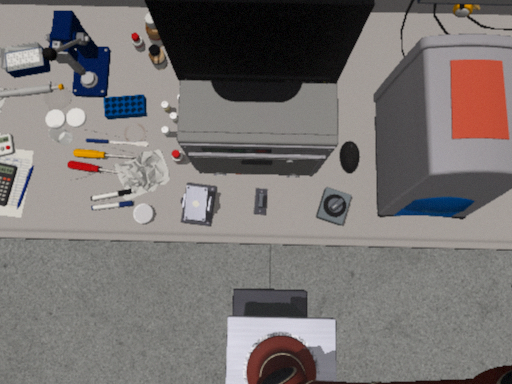

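The scene shows the stage at (247,245), the carrier at (283,213) and the dimmer at (323,172). In the top view they are at (199,204), (261,201) and (334,206), with the mouse at (349,156). I'll enlarge the top crop to read them more precisely.

```bash
python3 - <<'E'
from h import *
import pickle
c=pickle.load(open('cams.pkl','rb'));d=c['top']
im=d['pixels'][150:240,170:370,::-1]
cv2.imwrite('pics/topc.png',cv2.resize(im,None,fx=4,fy=4,interpolation=cv2.INTER_CUBIC))
for n,u,v,z in[('stage',197,203,.07),('car',261,201,.02),('dim',334,206,.074)]:print(n,atz(d,u,v,z))
E
```

```text
stage [0.47182956 0.25421463 0.07      ]
car [0.48846754 0.0675864  0.02      ]
dim [ 0.47162274 -0.1426535   0.074     ]
```

View pics/topc.png

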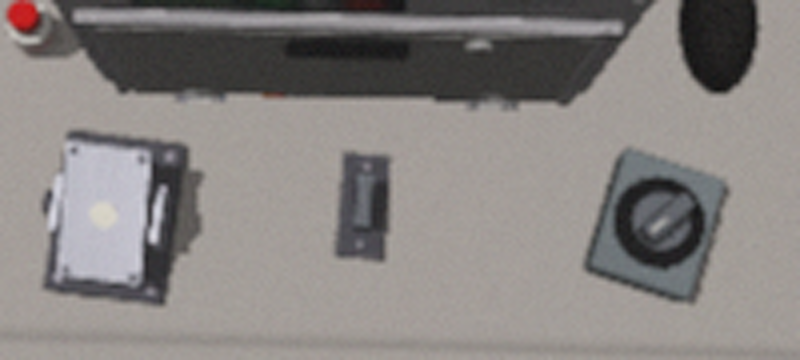

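Dimmer bar runs about (645,237)–(690,200) in the crop, roughly -50° in world. The carrier is nearly along x and the stage slope is along x with a few degrees of yaw. Next is a closer look with the wrist camera over the dimmer.

```bash
cat >> h.py <<'E'
def down(th): # tool z down, tool x at world yaw th
    c,s=np.cos(th),np.sin(th)
    q=R.from_matrix(np.array([[c,s,0],[s,-c,0],[0,0,-1]])).as_quat(); return q[[3,0,1,2]]
def rot(q): return R.from_quat(np.asarray(q)[[1,2,3,0]])
def wrist():
    p=np.array(manip.read_tcp_pos());q=np.array(manip.read_tool_rot())
    d=dict(manip.get_image('wrist')); T=np.eye(4);T[:3,:3]=rot(q).as_matrix();T[:3,3]=p
    d['T']=T@np.array(d['T_tool_cam']); return d
def wproj(d,P):
    P=np.asarray(P,float);c=(P-d['T'][:3,3])@d['T'][:3,:3]
    r=np.hypot(c[...,0],c[...,1]);a=np.arctan2(r,c[...,2])/np.maximum(r,1e-9);K=np.array(d['K'])
    return np.stack([K[0,0]*a*c[...,0]+K[0,2],K[1,1]*a*c[...,1]+K[1,2]],-1)
def ortho(d,O,ex,ey,w,h,s): # picture of plane O+ex*u+ey*v, centred, s metres/pixel; col->ex, row->ey
    u,v=np.meshgrid((np.arange(w)-w/2)*s,(np.arange(h)-h/2)*s)
    P=np.asarray(O)+u[...,None]*np.asarray(ex)+v[...,None]*np.asarray(ey)
    m=wproj(d,P).astype(np.float32)
    return cv2.remap(d['pixels'],m[...,0],m[...,1],cv2.INTER_LINEAR)[:,:,::-1]
E
python3 - <<'E'
from h import *
import pickle
q=manip.read_tool_rot();X=rot(q).as_matrix()[:,0];th0=np.arctan2(X[1],X[0]);print('yaw',th0)
for th in(-.87,-.87+np.pi):
  for dt in(0,.5,1.2):
    r=manip.solve_ik([.472,-.143,.08],down(th+dt));print(th,dt,None if r is None else np.round(r,2))
manip.servo_line([.32,-.35,.30],speed=.3)
th=-.87 if abs((-.87-th0+np.pi)%(2*np.pi)-np.pi)<1.57 else -.87+np.pi
manip.movep([.455,-.143,.22],down(th))
d=wrist();pickle.dump(d,open('w1.pkl','wb'))
print(np.round(d['T_tool_cam'],3),np.round(d['K'],1),manip.read_time(),manip.read_tcp_pos())
im=ortho(d,[.472,-.143,.081],[0,-1,0],[-1,0,0],400,400,.0005)
cv2.imwrite('pics/w1.png',np.hstack([im,cv2.resize(d['pixels'][:,:,::-1],(400,300)) if 0 else cv2.copyMakeBorder(cv2.resize(d['pixels'][:,:,::-1],(400,300)),0,100,0,0,0)]))
E
```

```text
yaw 0.4548343297176478
-0.87 0 [ 0.08  0.63  0.26  2.04 -0.32  0.5  -1.87]
-0.87 0.5 [ 0.17  0.62  0.12  2.04 -0.15  0.49 -1.54]
-0.87 1.2 [ 0.26  0.62 -0.01  2.04  0.02  0.49 -1.01]
2.271592653589793 0 [ 0.52  0.65 -0.4   2.03  0.47  0.55  0.49]
2.271592653589793 0.5 [ 0.58  0.67 -0.5   2.03  0.57  0.59  0.89]
2.271592653589793 1.2 [ 0.65  0.69 -0.61  2.03  0.67  0.63  1.48]
[[-0.002 -0.963 -0.268  0.068]
 [ 1.    -0.001 -0.001 -0.001]
 [ 0.    -0.268  0.963 -0.132]
 [ 0.     0.     0.     1.   ]] [[297.3   0.  254.1]
 [  0.  297.3 191.5]
 [  0.    0.    1. ]] 2.6667 [ 0.45489421 -0.14416901  0.22001586]
```

View pics/w1.png

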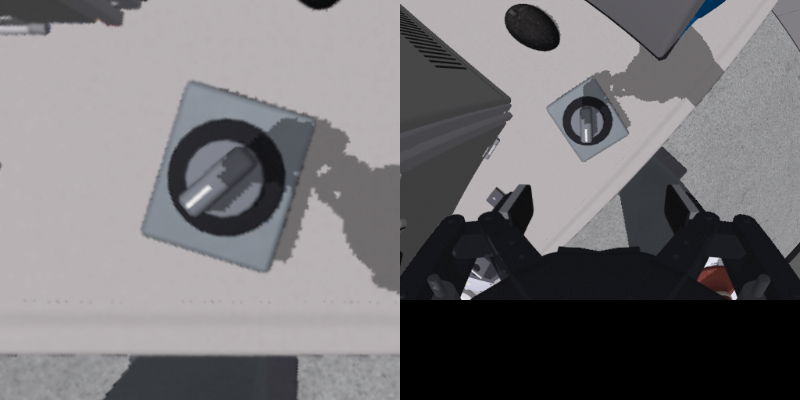

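Bar centre at about (218,180) in the left ortho gives (0.481,-0.152) with yaw -0.95. The mouse is well clear. Gripping and turning the knob now.

```bash
python3 - <<'E'
from h import *
c=np.array([.481,-.152]);th=-.95
manip.movep([*c,.14],down(th))
manip.servo_line([*c,.069],speed=.15)
manip.grip(0.0)
print('grip',manip.read_opening(),manip.read_gripper_force(),np.round(manip.read_wrist_force(),1),np.round(manip.read_ft_torque(),2))
t0=np.array(manip.read_ft_torque())
for k in range(1,14):
    manip.movep([*c,.069],down(th+.1*k))
    t=np.array(manip.read_ft_torque());print(k,np.round(t-t0,3),np.round(manip.read_wrist_force(),1),manip.read_time())
    if abs(t[2]-t0[2])>.5: break
E
```

```text
grip 0.1519303828462368 59.21656787395477 [-0.6  0.7  3.3] [ 0.2  -0.01  0.03]
1 [0.118 0.024 0.019] [0.  2.5 5.7] 4.625
2 [0.097 0.035 0.064] [0.7 1.9 5.6] 4.875
3 [ 0.142 -0.002  0.049] [0.1 2.  5. ] 5.125
4 [ 0.239 -0.03   0.032] [-0.4  1.1  5.5] 5.375
5 [ 0.245 -0.054  0.038] [0.1 2.2 5.6] 5.625
6 [ 0.34  -0.066  0.007] [0.7 1.7 5.5] 5.875
7 [ 0.546 -0.085 -1.625] [1.  3.4 5.4] 6.125
```

The torque jump shows the end stop is reached after about 0.65 rad. Releasing, then checking IK options and looking at the carrier and stage.

```bash
cat >> h.py <<'E'
def tilted(th,t,yaw): # down(th) with axis leaned by tilt t about the level axis of a slope with heading yaw
    r=R.from_rotvec(-t*np.array([-np.sin(yaw),np.cos(yaw),0]))*rot(down(th)); return r.as_quat()[[3,0,1,2]]
E
python3 - <<'E'
from h import *
import pickle
p=np.array(manip.read_tcp_pos())
manip.grip(0.8)
manip.servo_line([p[0],p[1],.22],speed=.25)
print('zdir',np.round(rot(tilted(0,.3,0)).as_matrix(),2))
for th in(0,np.pi):
  for pos,t in(([.488,.068,.02],0),([.45,.25,.13],.2),([.45,.25,.13],.5),([.45,.068,.24],0),([.42,.25,.28],.3)):
    r=manip.solve_ik(pos,tilted(th,t,-.05));print(th,pos,t,None if r is None else np.round(r,2))
d0=wrist()
manip.movep([.455,.09,.25],down(np.pi if 0 else 0))
d=wrist();pickle.dump((d0,d),open('w2.pkl','wb'))
print(manip.read_time())
im=ortho(d,[.485,.16,.006],[0,-1,0],[-1,0,0],520,300,.0007)
k=ortho(d0,[.481,-.152,.081],[0,-1,0],[-1,0,0],260,260,.0005)
cv2.imwrite('pics/w2.png',np.hstack([im,cv2.copyMakeBorder(k,0,40,0,0,0)]))
E
```

```text
zdir [[ 0.96  0.    0.3 ]
 [ 0.   -1.    0.  ]
 [ 0.3   0.   -0.96]]
0 [0.488, 0.068, 0.02] 0 [-0.11  0.73 -0.11  2.07  0.22  0.35 -1.97]
0 [0.45, 0.25, 0.13] 0.2 [-0.61  0.51 -0.01  2.07  0.32  0.42 -2.48]
0 [0.45, 0.25, 0.13] 0.5 [-1.08  0.55  0.48  2.28  1.67  0.09  2.35]
0 [0.45, 0.068, 0.24] 0 [ 0.    0.33 -0.26  1.96  0.11  0.87 -1.89]
0 [0.42, 0.25, 0.28] 0.3 [-0.25  0.27 -0.57  1.99  0.53  0.79 -2.72]
3.141592653589793 [0.488, 0.068, 0.02] 0 [ 0.48  1.06 -1.15  2.05  1.25  1.    0.21]
3.141592653589793 [0.45, 0.25, 0.13] 0.2 [ 0.08  0.79 -1.15  2.05  1.17  0.97 -0.15]
3.141592653589793 [0.45, 0.25, 0.13] 0.5 [-0.47  0.53 -0.39  2.26  1.56  0.56 -0.66]
3.141592653589793 [0.45, 0.068, 0.24] 0 [ 0.57  0.54 -1.15  1.94  0.57  1.04  0.74]
3.141592653589793 [0.42, 0.25, 0.28] 0.3 [ 0.13  0.41 -1.14  1.99  0.8   0.96  0.15]
8.5083
```

View pics/w2.png

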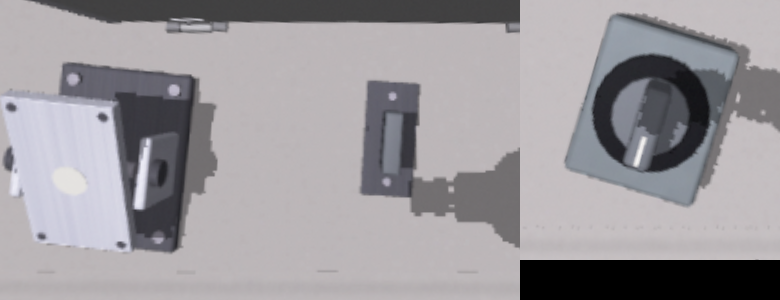

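The knob bar is now aligned with the box, so it's off. The carrier corners at (370,81),(419,85),(412,196),(361,194) put its centre at (0.4927,0.0687) with yaw -0.071. The stage face corners are visible. I'll fit its pose and take two closer views from the robot side.

```bash
cat >> h.py <<'E'
from scipy.optimize import least_squares
def face(p): # x,y,yaw,tilt -> centre, axes (columns x,y,z)
    Rm=(R.from_euler('z',p[2])*R.from_euler('y',-p[3])).as_matrix()
    return np.array([p[0],p[1],.056+.014*np.cos(p[3])]),Rm
UL=np.array([[52,31,0],[52,-31,0],[-52,-31,0],[-52,31,0],[0,0,0]])*1e-3 # upper left, upper right, lower right, lower left, window
def fitface(obs,x0): # obs: list of (projfun, pixels 5x2, sigma)
    f=lambda p:np.concatenate([((pr(face(p)[0]+UL@face(p)[1].T)-uv)/s).ravel() for pr,uv,s in obs])
    r=least_squares(f,x0,loss='soft_l1');return r.x,f(r.x)
def cproj(d,P):
    W=np.array(d['world_to_cam']);c=np.asarray(P)@W[:3,:3].T+W[:3,3];h=c@np.array(d['K']).T;return h[:,:2]/h[:,2:]
E
python3 - <<'E'
from h import *
import pickle
w=pickle.load(open('w2.pkl','rb'))[1];top=pickle.load(open('cams.pkl','rb'))['top']
o=np.array([[3,91],[118,102],[131,251],[36,246],[69,181]],float)
G=np.c_[.485-(o[:,1]-150)*.0007,.16-(o[:,0]-260)*.0007,np.full(5,.006)]
t=np.array([[68,135],[155,150],[143,288],[52,280],[103,215]])/4+[170,150]
x,e=fitface([(lambda P:wproj(w,P),wproj(w,G),1),(lambda P:cproj(top,P),t,1)],[.47,.25,-.1,.35])
print(np.round(x,4),np.round(e.reshape(-1,2),1).tolist())
np.save('face0.npy',x);C,_=face(x)
manip.movep([C[0]-.01,C[1]-.12,.24],down(np.pi))
out=[];D=[]
for dy,dx in((-.06,-.01),(.06,-.01)):
    manip.movep([C[0]+dx,C[1]+dy,.24],down(np.pi))
    manip.hold(.2)
    d=wrist();c=np.round(wproj(d,C)).astype(int)-[66,66];D.append((d,c))
    im=cv2.copyMakeBorder(d['pixels'],100,100,100,100,0)[c[1]+100:c[1]+232,c[0]+100:c[0]+232,::-1]
    out.append(cv2.resize(im,None,fx=3,fy=3,interpolation=cv2.INTER_CUBIC));print(c,manip.read_tcp_pos())
pickle.dump(D,open('w3.pkl','wb'));cv2.imwrite('pics/w3.png',np.hstack(out));print(manip.read_time(),np.round(manip.read_joint_pos(),2))
E
```

```text
[ 0.4744  0.2576 -0.0968  0.4009] [[0.3, 0.6], [-0.5, 0.7], [0.7, 2.3], [-1.4, 0.1], [1.2, -0.9], [-0.3, -0.2], [-0.7, -1.4], [-0.7, -1.6], [1.1, -2.2], [0.2, -1.6]]
[246 119] [0.46465054 0.19635135 0.23971525]
[133 119] [0.46517061 0.31594631 0.23984874]
12.0667 [-0.03  0.68 -1.05  1.67  0.63  1.17  0.33]
```

View pics/w3.png

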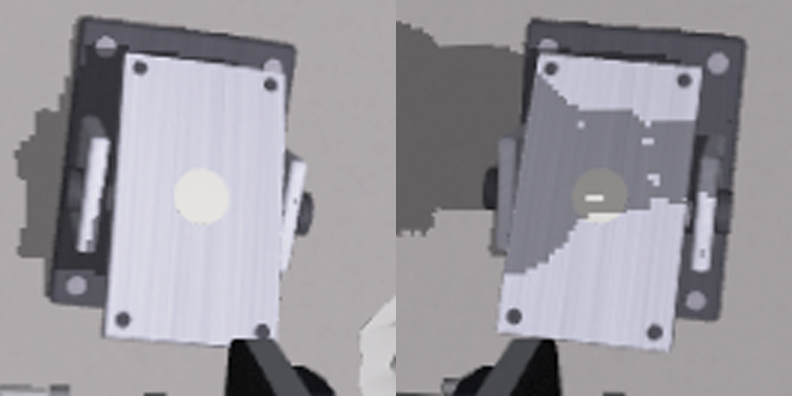

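In both views image-up is towards the robot, so the top edge is the lower edge of the face. I picked these corners on the 3x crops:
- **Left view:** (122,54), (286,72), (275,349), (103,337), with the window at (202,196).
- **Right view:** (144,53), (306,68), (274,352), (102,333), with the window at (204,194).

Next I refine the fit and grasp the carrier.

```bash
python3 - <<'E'
from h import *
import pickle
D=pickle.load(open('w3.pkl','rb'));x0=np.load('face0.npy')
v=[np.array([[275,349],[103,337],[122,54],[286,72],[202,196]]),np.array([[274,352],[102,333],[144,53],[306,68],[204,194]])]
obs=[((lambda P,d=d:wproj(d,P)),u/3-.33+c,1) for (d,c),u in zip(D,v)]
# order: UL,UR,LR,LL,window
for s in(obs,obs[:1],obs[1:]):
    x,e=fitface(s,x0);print(np.round(x,4),np.round(e.reshape(-1,2),1).tolist())
x,e=fitface(obs,x0);np.save('face1.npy',x)
C,F=face(x);n=F[:,2]
q=tilted(np.pi+x[2],x[3],x[2]);print(rot(q).as_matrix().round(3),F.round(3))
for k in(.02,.036,.1):
    r=manip.solve_ik(C+k*n,q);print(k,None if r is None else np.round(r,2))
# carrier
c=[.4927,.0687];q=down(np.pi-.071)
manip.movep([*c,.10],q); 
manip.hold(.1);d=wrist();pickle.dump(d,open('w4.pkl','wb'))
cv2.imwrite('pics/w4.png',cv2.resize(ortho(d,[*c,.006],[0,-1,0],[-1,0,0],250,250,.0005),(500,500)));print(manip.read_time(),manip.read_tcp_pos(),manip.read_opening())
E
```

```text
[ 0.4739  0.259  -0.1061  0.4766] [[0.8, 0.3], [0.4, -0.3], [0.8, -0.9], [-0.3, 0.1], [-0.3, 0.4], [0.1, 0.0], [-0.7, -0.3], [-0.7, 0.2], [0.0, -0.2], [-0.1, 0.8]]
[ 0.474   0.2586 -0.1039  0.4723] [[0.5, 0.4], [0.1, -0.1], [0.4, -0.8], [-0.6, -0.0], [-0.6, 0.5]]
[ 0.4738  0.2593 -0.1071  0.4781] [[0.4, -0.0], [-0.5, -0.4], [-0.4, 0.1], [0.3, -0.3], [0.1, 0.7]]
[[-0.884  0.106  0.456]
 [ 0.094  0.994 -0.049]
 [-0.459  0.    -0.889]] [[ 0.884  0.106 -0.456]
 [-0.094  0.994  0.049]
 [ 0.459  0.     0.889]]
0.02 [-0.57  0.63 -0.25  2.22  1.63  0.5  -0.84]
0.036 [-0.54  0.6  -0.31  2.22  1.56  0.54 -0.78]
0.1 [-0.41  0.5  -0.56  2.22  1.33  0.67 -0.58]
13.325 [0.49333328 0.07080363 0.10097032] 0.8006728107765995
```

View pics/w4.png

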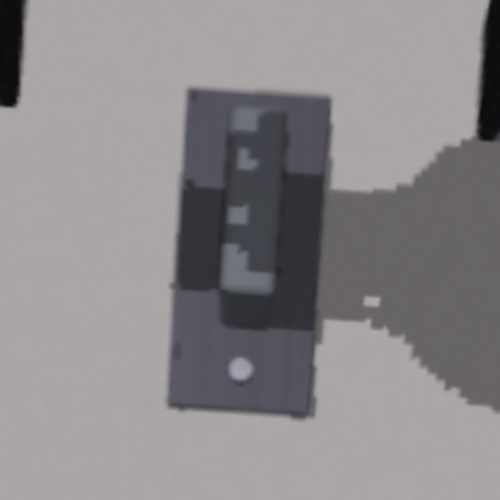

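Carrier corners at (188,89),(330,97),(310,416),(168,405) confirm the centre at (0.492,0.069) and yaw -0.063. The face fit is tilt 0.477 and yaw -0.106 with sub-pixel residuals. Now grasp, lift and go above the face.

```bash
python3 - <<'E'
from h import *
x=np.load('face1.npy');C,F=face(x);n=F[:,2]
c=[.4922,.069];q=down(np.pi-.063)
manip.servo_line([*c,.024],q,speed=.1);manip.hold(.2)
manip.grip(0.0);manip.hold(.2)
p=np.array(manip.read_tcp_pos());off=p[2];np.save('off.npy',off)
print('grip',p,manip.read_opening(),manip.read_gripper_force(),np.round(manip.read_wrist_force(),1))
manip.servo_line([*c,.20],speed=.15);manip.hold(.2)
print(manip.read_opening(),manip.read_gripper_force(),np.round(manip.read_wrist_force(),1),manip.read_time())
q2=tilted(np.pi+x[2],x[3],x[2])
P=C+(off+.06)*n;print(P)
try: manip.servo_line([P[0],P[1],.22],q2,speed=.1)
except manip.MotionError as e: print(e);manip.movep([P[0],P[1],.22],q2)
manip.servo_line(P,q2,speed=.1);manip.hold(.3)
print(manip.read_tcp_pos(),np.round(rot(manip.read_tool_rot()).as_matrix()[:,2],3),-n.round(3),np.round(manip.read_wrist_force(),1),manip.read_gripper_force(),manip.read_time(),np.round(manip.read_joint_pos(),2))
save('scene','s2.png')
im=cv2.imread('pics/s2.png')[160:310,160:360];cv2.imwrite('pics/s2c.png',cv2.resize(im,None,fx=4,fy=4,interpolation=cv2.INTER_CUBIC))
E
```

```text
grip [0.49233493 0.06901278 0.02418504] 0.12849107629235348 58.87123703956604 [-0.  -0.5  3.2]
0.12689085691777705 58.34958851337433 [ 0.4  0.1 -1.2] 16.7083
[0.4354529  0.26307757 0.14324111]
[0.4356181  0.26313434 0.14367354] [ 0.457 -0.048 -0.888] [ 0.456 -0.049 -0.889] [-0.5  0.3 -0.9] 58.38166058063507 20.1083 [-0.28  0.58 -0.74  2.22  1.42  0.78 -0.65]
```

View pics/s2c.png

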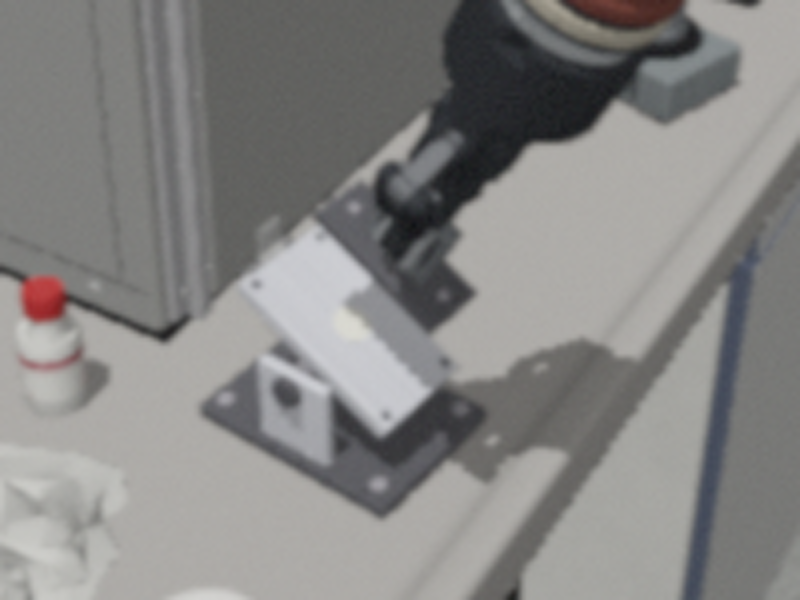

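The carrier is held parallel above the face, centred above the window at (350,320). Descending along the normal with force feedback.

```bash
python3 - <<'E'
from h import *
x=np.load('face1.npy');C,F=face(x);n=F[:,2];off=float(np.load('off.npy'))
q2=tilted(np.pi+x[2],x[3],x[2])
manip.servo_line(C+(off+.008)*n,q2,speed=.05);manip.hold(.3)
f0=np.array(manip.read_wrist_force());t0=np.array(manip.read_ft_torque())
h=.008
while h>-.012:
    h-=.0007
    manip.servo_line(C+(off+h)*n,q2,speed=.01);manip.hold(.12)
    f=np.array(manip.read_wrist_force())-f0;t=np.array(manip.read_ft_torque())-t0
    a=(np.array(manip.read_tcp_pos())-C)@F
    print(round(h*1e3,1),'f',np.round(f@F,1),'t',np.round(t@F,2),'a',np.round(a*1e3,1),round(manip.read_gripper_force(),1))
    if f@n>5: break
print(manip.read_time(),np.round(rot(manip.read_tool_rot()).as_matrix()[:,2],3),-n.round(3))
E
```

```text
7.3 f [ 0.6 -0.1  0.6] t [0.04 0.04 0.04] a [-0.  -0.  31.5] 58.4
6.6 f [ 0.2 -0.9 -0.2] t [-0.02  0.06  0.07] a [-0.   0.  30.8] 58.4
5.9 f [-0.2  0.2  0.4] t [-0.02  0.01  0.03] a [-0.   0.  30.1] 58.4
5.2 f [ 0.6 -0.   0.6] t [0.01 0.02 0.01] a [-0.   0.  29.4] 58.4
4.5 f [-0.7 -0.1  0.5] t [ 0.04  0.06 -0.01] a [-0.  -0.  28.7] 58.4
3.8 f [-0.7 -0.4  0.7] t [-0.04  0.04  0.01] a [ 0.  0. 28.] 58.4
3.1 f [-0.4  0.4 -0.4] t [-0.01  0.04  0.03] a [-0.  -0.  27.3] 58.4
2.4 f [ 0.6 -0.1  1. ] t [0.   0.   0.08] a [-0.  -0.  26.6] 58.4
1.7 f [-0.6  0.5  1.3] t [ 0.04  0.01 -0.02] a [ 0.  -0.  25.9] 58.4
1.0 f [ 0.6 -0.6  0.8] t [0.02 0.01 0.06] a [-0.  -0.  25.2] 58.4
0.3 f [0.5 0.2 1.6] t [0.02 0.01 0.06] a [ 0.   0.1 24.5] 58.7
-0.4 f [ 1.2 -0.   6.5] t [-0.21  0.06 -0.01] a [ 0.1  0.1 24.5] 59.6
26.05 [ 0.457 -0.048 -0.888] [ 0.456 -0.049 -0.889]
```

```bash
python3 - <<'E'
from h import *
x=np.load('face1.npy');C,F=face(x)
f=[];t=[]
for i in range(12):
    manip.hold(.06);f.append(manip.read_wrist_force());t.append(manip.read_ft_torque())
print('f',np.round(np.mean(f,0)@F,2),'t',np.round(np.mean(t,0)@F,3),np.std(t,0).round(3),manip.read_time())
d=wrist();cv2.imwrite('pics/w5.png',d['pixels'][:,:,::-1])
save('scene','s3.png')
im=cv2.imread('pics/s3.png')[190:300,185:305];a=cv2.resize(im,None,fx=4,fy=4,interpolation=cv2.INTER_CUBIC)
b=cv2.imread('pics/w5.png');c=np.round(wproj(d,C)).astype(int);print(c)
b=b[max(c[1]-110,0):,max(c[0]-80,0):][:220,:160];b=cv2.resize(b,(320,440))
cv2.imwrite('pics/fin.png',np.hstack([a,b]))
E
```

```text
f [ 0.06 -1.27  5.93] t [-0.238  0.59  -0.003] [0.035 0.021 0.037] 26.75
[253 232]
```

View pics/fin.png

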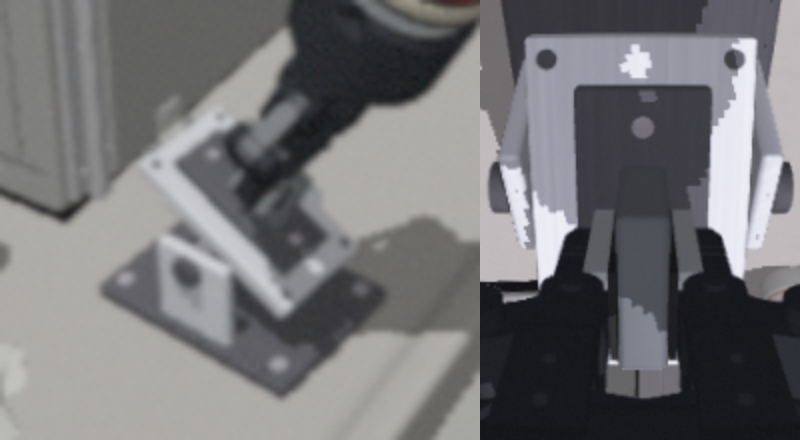

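The picture shows the carrier flush and centred: face edges at 530/755 and carrier edges at 575/712 in the right panel, with a lower margin of about 13 mm. The pressing force is a steady 6 N, so I'm handing in.

```bash
python3 - <<'E'
from h import *
print(manip.read_gripper_force(),manip.read_time());print(manip.job_done())
E
```

```text
59.576929807662964 26.85
the job is handed in; nothing more can be done
None
```

I turned the dimmer knob to its off stop and handed the job in at 26.9 s. The carrier was still gripped by its fin and pressed at about 6 N on the stage face, flush and centred by force and camera checks; the hand-in gave no verdict.

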